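# Make up the priming elbow on the slip pump and set the funnel

### The job

Get the slip pump ready for priming: screw the started grey elbow further into the clamped Y-piece, clockwise as you look down into the port, until it has gone stiff and its open mouth stands straight up, and stop there without running on past upright. Then lift the blue funnel out of the jug and stand it upright in the elbow's mouth, fully home and let go. Leave the jug and the other things on the bench where they are.

Things in the scene. Friction and masses are not known exactly. Their poses are not given: they have to be found in the camera images.
- pump: Slip pump unit, fixed: green base plate 440 x 170 mm, a level suction pipe along its x axis at 65 mm height held in two steel pipe clamps, blue pump and grey motor at the +x end (137 mm high). In the pipe sits a white Y-piece whose branch leans 30 degrees from vertical towards the unit's -x end. Origin: centre of the underside, z up.
- port (a point): Centre of the mouth of the Y-piece's branch (female thread, 68 mm outside diameter), 124 mm above the bench, on the thread axis. Axes as the pump's. The thread axis leaves the port along (-0.5, 0, 0.866) in these axes, that is 30 degrees from vertical.
- elbow (a joint): Turn of the grey 30 degree elbow about the thread axis, rad. 0 = mouth straight up; starts at -2.8 to -1.3 and grows as it is screwed in (clockwise looking down into the port). It sinks 6 mm a turn. Torque needed: about 0.1 N m at first, rising to 0.65 N m at upright and more beyond; it stays where it is left. Hard stop at 0.6.
- elbow_bell (a point): Middle of the elbow's dark grey bell, an eight-sided socket 50 mm across flats, 52 mm long. Axes: z along the bell out of its mouth; flats face +y and -y (grip these). At joint 0 the axes are the pump's and this point lies at (-0.017, 0, 0.063) m from port; at joint q, offset and axes are turned by q about (0.5, 0, -0.866) of the pump's axes (plus up to 3 mm out along the thread).
- elbow_mouth (a point): Centre of the elbow's open mouth with its orange lip, 26 mm beyond elbow_bell along the bell; same axes. Bore 33 mm wide, 50 mm deep. About 213 mm above the bench when upright.
- funnel_cup (a point): Blue plastic funnel, 110 mm tall, 60 to 130 g: straight cup 60 mm in diameter (62 over its beads) and 50 mm tall, cone 24 mm tall, stem 27 mm in diameter and 36 mm long. This point: middle of the cup on its axis, 25 mm below the rim, 85 mm above the stem's end; z up its axis. Fully home in the elbow, its cone rests on the lip with this point 45 mm above the mouth.
- jug: Brown stoneware jug full of slip, loose, about 1.2 kg: 90 mm diameter, neck 52 mm, 115 mm tall. The funnel stands in its neck, funnel_cup about 158 mm above the bench. Origin: centre of its underside.
- glaze_green: Bystander: white glaze jar with a green lid, 76 mm diameter, 110 mm tall, loose. Origin: centre of its underside.
- glaze_red: Bystander: white glaze jar with a red lid, 76 mm diameter, 110 mm tall, loose. Origin: centre of its underside.
- slip_bowl: Bystander: brown clay bowl, 130 mm diameter, 55 mm tall, loose. Origin: centre of its underside.
- mould: Bystander: two-part white plaster mould with black straps, 130 x 110 x 90 mm, loose. Origin: centre of its underside.
- wrench: Bystander: wrench 200 mm long lying flat, loose. Origin: its middle, at the underside; x along it.
- glaze_brush: Bystander: glaze brush 200 mm long lying flat, loose. Origin: its middle, at the underside; x along it.

How it is judged (in metres and radians):
On the way, in this order (a step that is already met when the one before it is completed fails the run):
1. the elbow is screwed in until its mouth stands upright, within 5 degrees (angle between elbow_mouth's own z axis and vertical below 0.09 rad and value of joint elbow above -0.3 rad), for 0.3 s.
2. the funnel stands fully home and upright in the elbow's mouth (horizontal distance between funnel_cup and elbow_mouth below 0.012 m and z of funnel_cup in the frame of elbow_mouth below 0.05 m and angle between funnel_cup's own z axis and vertical below 0.15 rad), for 0.3 s.
At the end, for the whole second after the job is handed in: The elbow's mouth is upright within 5 degrees (its joint within about 10 degrees of 0), and the funnel stands in it fully home (cup middle less than 50 mm above the mouth), centred within 12 mm and upright within 8 degrees, let go; the jug stands upright within 40 mm of where it was (all of step 1 and all of step 2 and value of joint elbow below 0.3 rad and distance of jug from where it was at the start of the episode below 0.04 m and angle between jug's own z axis and vertical below 0.15 rad); the robot touches nothing.
It fails at once if the elbow is run on past upright by more than 17 degrees (value of joint elbow above 0.3 rad).
It fails at once if the jug is pushed more than 40 mm or tipped (distance of jug from where it was at the start of the episode above 0.04 m or angle between jug's own z axis and vertical above 0.3 rad).
It fails at once if a bystander is moved more than 40 mm (distance of any of glaze_green, glaze_red, slip_bowl, mould, wrench, glaze_brush from where it was at the start of the episode above 0.04 m).
It also fails if it takes over 70 s, if anything falls off the work surface, if the arm or the gripper's body presses on something with over 40 N, if the wrist force passes 120 N, or if a joint passes its speed limit or range.

### The arm

A 6-joint arm with a two-finger parallel gripper is mounted at the origin on the work surface. World frame = base frame: x ahead of the robot, y to its left, z up, the work surface at z = 0. Lengths are in mm, angles in rad, forces in N, time in s.
With the tool pointing down it reaches from about 350 to 875 mm from the base axis. Payload 4.2 kg.
Tool frame: the origin (TCP) lies between the finger pads; the fingertips stand 14 mm ahead of it and the grasp point (between the pads) lies 5 mm behind it; z points along the fingers, y is the line along which they close (so a half turn about z gives the same grasp; the last joint's range is limited). The gripper opens to 85 mm and grips with 20 to 120 N. Pads are 22 mm wide; open, the fingers measure 114 mm over their backs; the gripper's body (76 mm by 85 mm) begins 54 mm behind the grasp point. The pads swing forward as they close: fully open they stand 13 mm farther back than shut.
Start: joints at [1.548, 0.385, 0.008, 0, -1.194, -0.259], TCP at [173.771, 600.336, 245.312] pointing down, gripper open.
Joint ranges: [-3.14, 3.14], [-1.21, 2.06], [-1.07, 1.41], [-3.16, 2.05], [-2.99, -0.16], [-3.1, 3.1]. Speed limits (rad/s): [2.79, 2.79, 3.14, 3.14, 3.14, 3.14].

### API

Orientations are given as a unit quaternion [x, y, z, w].
In Python, from bench import * gives the robot as it stands.
- The arm moves only by the tool carry_out, never from a script. Its argument "motion" is a list of rows, each a list of 7 numbers: the turn, a rotation vector about the tool's x, y, z in rad, then the shift along the tool's x, y, z in mm, then the opening, from -1 (shut) to 1 (fully open), so that 0 is half open. A call has 1 to 5 rows; each row is the pose to reach, as a shift and turn from the pose commanded when the call began, along the tool's axes at that moment; what a row does not reach only later rows make up. A row lasts 1/8 s, in which the tool goes at most 62.5 mm and 10.7 degrees, less where a joint would pass 70% of its speed; a pose out of reach is approached as far as the arm can. A call with a gripper value outside its range is refused whole. The fingers move at their own pace and stop on an object; the grip force is fixed at half the most. Time passes only in rows, so rows that repeat a pose let the fingers close. It gives the time, the measured TCP pose, the force, the opening and the grip force at its end, in the units of the state.
- read_state(): the state, without advancing time (a new reading comes with each control period).
- get_image(name): name is "scene" or "side" or "wrist"; returns a dict with "color" (420x560x3 uint8, blue, green, red), "mtx" (3x3 intrinsics, pixels), "position" and "orientation" of the camera in the world. Camera axes: x right, y down, z forward; pixel columns grow to the right and rows downward; lengths in mm; the calibration is good to about 2 mm. A picture is of the moment at which its call begins. There is no depth.
- job_done(): hands the job in; it is judged then, once.
The state is a dict: "clock": time; "joints": joint angles; "joint_vel": joint speeds; "joint_efforts": joint torques, N m; "position": TCP position; "ee_rot": TCP orientation; "contact_force": force on the tool from outside, world axes, zero at the start; "wrist_torque": the same for the moment, N m; "gripper_width": finger opening in mm; "grasp_force": force on a finger pad.
Only numpy, scipy, OpenCV 4.12 (cv2) and the standard library are available. Lean on these libraries where they do the work, as an engineer would, in place of code of your own. Each camera call takes 0.05 s, during which the arm holds its last target. There are 200 camera calls.

## Working session

There is one attempt and no reset: what is moved stays moved. The work goes in short steps, Python scripts to look and compute and a tool call to move; the robot and the scene stay as the last step left them, time stands still between calls to the robot, and variables do not carry over. Pictures are saved under pics/ and viewed, at most 10 in all, crops included, and the job is handed in when it is done.

Besides the shell and the picture viewer there is one more tool, called in YAML: its name, and indented under it one key for each argument. carry_out: Moves the arm, as the interface text tells. Its arguments: {"type":"object","properties":{"motion":{"type":"array"}},"required":["motion"]}

```bash
mkdir -p pics; ls; python3 - <<'E'
from bench import *
import cv2
s=read_state(); print(s)
for n in ("scene","side"):
    d=get_image(n); cv2.imwrite(f"pics/{n}0.png",d["color"]); print(n,d["mtx"],d["position"],d["orientation"])
E
```

```text
pics
{'clock': 0.0, 'joints': array([ 1.54758298e+00,  3.85545620e-01,  6.62969767e-03, -5.26215744e-04,
       -1.19395320e+00, -2.58603236e-01]), 'joint_vel': array([-3.46303703e-04, -2.61055756e-05, -1.79281841e-04,  3.76114014e-04,
       -3.67153741e-04,  1.88293477e-03]), 'joint_efforts': array([-1.40617749e-04, -3.92293918e+01,  1.88403010e+01,  4.18629706e+00,
       -4.69669205e-03, -7.05903773e-06]), 'position': array([173.63078854, 599.83137601, 244.22560301]), 'ee_rot': array([ 9.90074643e-01, -1.40538493e-01, -1.21156163e-04,  1.05794378e-03]), 'contact_force': array([ 0.06539611,  1.08782671, -0.28511478]), 'wrist_torque': array([-0.04011579, -0.01677489,  0.05810206]), 'grasp_force': 0.0, 'gripper_width': 85.333674862165}
scene [[379.16311057   0.         278.43146484]
 [  0.         379.16311057 214.63396212]
 [  0.           0.           1.        ]] [1357.87428147  674.9307326   754.79159027] [ 0.39007551  0.78318534 -0.43471356 -0.21327431]
side [[415.18434542   0.         279.69242135]
 [  0.         415.18434542 212.21189653]
 [  0.           0.           1.        ]] [261.77721149 702.03883186 958.51462364] [-0.21230815  0.91215306 -0.34195143  0.07727392]
```

View pics/scene0.png

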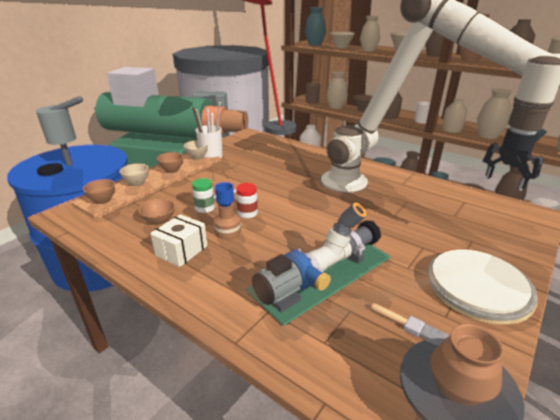

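View pics/side0.png

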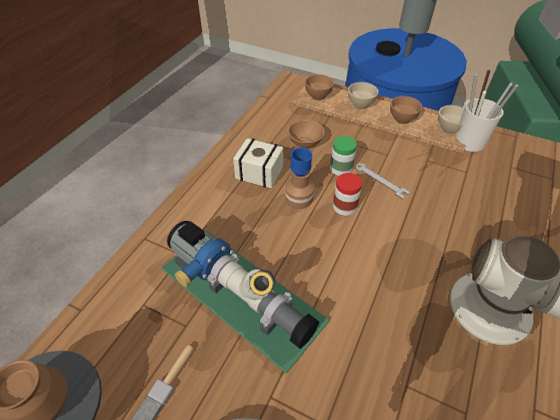

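```bash
cat > h.py <<'E'
from bench import *
import numpy as np, cv2
from scipy.spatial.transform import Rotation as R
def ray(d,uv):
    uv=np.atleast_2d(np.array(uv,float)); v=np.c_[uv,np.ones(len(uv))]@np.linalg.inv(d["mtx"]).T
    v=R.from_quat(d["orientation"]).apply(v); return np.array(d["position"]),v/np.linalg.norm(v,axis=1)[:,None]
def plane(d,uv,z):
    o,v=ray(d,uv); return o+v*((z-o[2])/v[:,2])[:,None]
def tri(d1,p1,d2,p2):
    A=np.zeros((3,3));b=np.zeros(3);L=[]
    for d,p in((d1,p1),(d2,p2)):
        o,v=ray(d,p);M=np.eye(3)-np.outer(v[0],v[0]);A+=M;b+=M@o;L.append((o,M))
    X=np.linalg.solve(A,b);return X,[np.linalg.norm(M@(X-o)) for o,M in L]
def proj(d,X):
    c=R.from_quat(d["orientation"]).inv().apply(np.atleast_2d(X)-d["position"])@np.array(d["mtx"]).T
    return c[:,:2]/c[:,2:]
def mask(d,lo,hi,box):
    m=cv2.inRange(cv2.cvtColor(d["color"],cv2.COLOR_BGR2HSV),np.array(lo),np.array(hi))
    k=np.zeros_like(m);x0,y0,x1,y1=box;k[y0:y1,x0:x1]=m[y0:y1,x0:x1];return k
def blobs(m,n=3,amin=15):
    c,_=cv2.findContours(m,cv2.RETR_EXTERNAL,cv2.CHAIN_APPROX_NONE)
    return sorted([x for x in c if cv2.contourArea(x)>amin],key=cv2.contourArea)[::-1][:n]
E
python3 - <<'E'
from h import *
S=get_image("scene");D=get_image("side")
for n,d,pb,lb,fb in(("scene",S,(240,200,400,320),(345,195,375,225),(205,175,245,210)),("side",D,(150,220,340,375),(240,262,285,305),(280,140,320,185))):
    m=mask(d,(60,70,20),(95,255,140),pb); pts=np.vstack([b[:,0] for b in blobs(m,5,30)])
    P=plane(d,pts,8)[:,:2].astype(np.float32); r=cv2.minAreaRect(P);print(n,"plate",r,cv2.boxPoints(r).round(0).tolist())
    m=mask(d,(8,120,120),(30,255,255),lb)
    c=blobs(m,2,5); print("lip",[(cv2.boundingRect(x),cv2.contourArea(x)) for x in c], cv2.fitEllipse(np.vstack([x[:,0] for x in c])))
    m=mask(d,(105,120,30),(125,255,255),fb); c=blobs(m,1)[0]; print("fun",cv2.boundingRect(c),cv2.minAreaRect(c))
    x0,y0,x1,y1=fb;cr=d["color"]
    z=[d["color"][y-40:y+60,x-60:x+60] for x,y in(((x0+x1)//2,(y0+y1)//2),((lb[0]+lb[2])//2,(lb[1]+lb[3])//2))]
    cv2.imwrite(f"pics/crop_{n}.png",cv2.resize(np.hstack(z),None,fx=3.2,fy=3.2,interpolation=cv2.INTER_CUBIC))
a=cv2.imread("pics/crop_scene.png");b=cv2.imread("pics/crop_side.png");cv2.imwrite("pics/crops.png",cv2.resize(np.vstack([a,b]),(720,600)))
E
```

```text
scene plate ((598.443115234375, 291.868408203125), (88.00952911376953, 438.91973876953125), 76.98188781738281) [[375.0, 298.0], [802.0, 200.0], [822.0, 285.0], [395.0, 384.0]]
lip [((353, 202, 22, 20), 212.5), ((356, 195, 19, 10), 63.5)] ((365.43328857421875, 206.94525146484375), (21.54170799255371, 26.76815414428711), 161.58815002441406)
fun (215, 183, 19, 23) ((224.1241455078125, 193.98968505859375), (22.422279357910156, 17.024324417114258), 85.2363510131836)
side plate ((590.5089721679688, 249.89630126953125), (169.10581970214844, 439.852294921875), 76.21421813964844) [[357.0, 220.0], [784.0, 115.0], [824.0, 280.0], [397.0, 384.0]]
lip [((250, 272, 23, 23), 353.5), ((275, 262, 10, 20), 44.0)] ((265.9269714355469, 278.6698303222656), (19.965694427490234, 41.613590240478516), 46.111324310302734)
fun (290, 148, 22, 28) ((300.54058837890625, 161.4314727783203), (20.37665557861328, 27.572608947753906), 4.085616588592529)
```

View pics/crops.png

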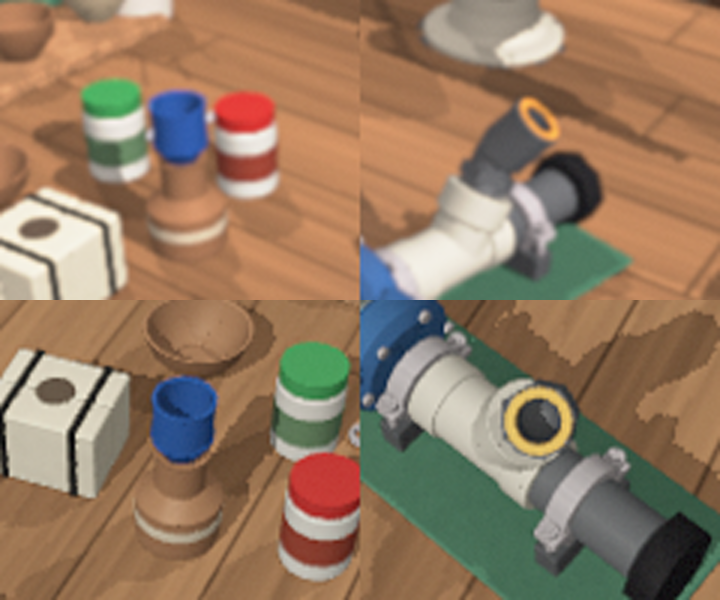

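```bash
cat >> h.py <<'E'
def mouth(q,port,yaw,ext=0):
    Rz=R.from_euler('z',yaw); t=np.array([-.5,0,.866]); Q=R.from_rotvec(-t/np.linalg.norm(t)*q)
    off=np.array([-17,0,63.]); A=Rz*Q
    bell=port+A.apply(off)+Rz.apply(t)*ext
    return bell,bell+A.apply([0,0,26.]),A
E
python3 - <<'E'
from h import *
S=get_image("scene");D=get_image("side")
print("motor",plane(D,(190,240),80), "blackcap",plane(D,(305,332),65))
X,e=tri(S,(359.7,209.7),D,(262,283.4));print("lip",X,e)
F,e=tri(S,(224.6,187),D,(301.5,155));print("rim?",F,e)
for d,fb in((S,(205,175,245,210)),(D,(280,140,320,185))):
    c=blobs(mask(d,(105,120,30),(125,255,255),fb),1)[0][:,0]
    r=c[c[:,1]<c[:,1].min()+9]; print("left/right",c[:,0].min(),c[:,0].max(),"top",c[:,1].min(),"bot",c[:,1].max())
# port
for b in np.deg2rad([-13.8,166.2]):
  for c in ((590.5,249.9),):
    # fit port x along pump axis and q from lip
    from scipy.optimize import least_squares
    f=lambda p:mouth(p[1],np.array([*c,124])+R.from_euler('z',b).apply([p[0],0,0]),b,-p[1]/6.283*6)[1]-X
    for q0 in(-2.5,-1.5): 
        s=least_squares(f,[0,q0],x_scale=[10,.1]);print(b,s.x,s.fun,mouth(s.x[1],np.array([*c,124])+R.from_euler('z',b).apply([s.x[0],0,0]),b)[0])
E
```

```text
motor [[765.05524493 206.54365316  80.        ]] blackcap [[389.58101698 301.58411601  65.        ]]
lip [495.55935625 303.11491353 199.16995233] [np.float64(0.6895134855758583), np.float64(0.689513485575899)]
rim? [ 596.34266017 -127.50922717  178.55745607] [np.float64(1.3022111194891182), np.float64(1.3022111194891937)]
left/right 215 233 top 183 bot 205
left/right 290 311 top 148 bot 175
-0.24085543677521748 [-60.85135874  -1.5899622 ] [ 0.1767245   0.71949327 -0.03007486] [504.51595467 288.2936187  178.44985114]
-0.24085543677521748 [-60.85136855  -1.58996182] [ 0.17672457  0.71949347 -0.03006959] [504.51595046 288.29361986 178.44985428]
2.9007372168145755 [154.6320231   -4.52562034] [ 0.05449991  0.22188388 -0.08173022] [477.50457215 294.63096445 177.05285333]
2.9007372168145755 [142.95263033   1.4128919 ] [0.08965794 0.36502173 0.11332427] [484.02751658 293.11429029 179.92985119]
```

```bash
cat >> h.py <<'E'
YAW=-0.2409; PORT=np.array([590.5,249.9,124])+R.from_euler('z',YAW).apply([-60.9,0,0])
FLIP=R.from_quat([1,0,0,0])
def rel(pos,rot,s=None,show=True):
    s=s or read_state(); r=R.from_quat(s["ee_rot"])
    o=np.r_[(r.inv()*rot).as_rotvec().round(4),r.inv().apply(pos-s["position"]).round(1)]
    if show: print(o.tolist())
    return o
E
python3 - <<'E'
import bench;print([x for x in dir(bench) if x[0]!='_'])
from h import *
b,m,A=mouth(-1.59,PORT,YAW,1.5);print(PORT,b,m,A.as_matrix()[:,2],A.as_matrix()[:,1])
z=A.as_matrix()[:,2]
rel(b+110*z,A*FLIP)
E
```

```text
['IKError', 'get_image', 'job_done', 'read_state']
[531.35856977 264.42932311 124.        ] [503.74155006 288.48810681 179.74853407] [495.69920449 303.84825741 199.12342636] [-0.30932098  0.59077502  0.74518817] [-0.84543778  0.18792591 -0.49991881]
[-0.7982, 0.0168, -1.4156, 352.9, 154.6, -16.6]
```

carry_out:
  motion:
    - [-0.8,0.017,-1.416,353,155,-17,1]
    - [-0.8,0.017,-1.416,353,155,-17,1]
    - [-0.8,0.017,-1.416,353,155,-17,1]
    - [-0.8,0.017,-1.416,353,155,-17,1]
    - [-0.8,0.017,-1.416,353,155,-17,1]

```text
clock: 0.92
position: [415.1, 399.2, 259.2]
ee_rot: [0.938, 0.267, -0.027, 0.222]
contact_force: [-0.0, 0.2, 0.0]
gripper_width: 85.5
grasp_force: 0.0
```

```bash
cat > g.py <<'E'
from h import *
q=-1.59
b,m,A=mouth(q,PORT,YAW,1.5);z=A.as_matrix()[:,2]
s=read_state();print(s["clock"],s["position"].round(1),s["joints"].round(2),s["contact_force"].round(1))
rel(b+110*z,A*FLIP)
E
python3 g.py
```

```text
0.925 [415.1 399.2 259.2] [ 1.16  0.44 -0.02  0.24 -1.49  0.9 ] [-0.   0.2  0. ]
[-0.3352, 0.007, -0.5942, 24.0, 63.7, 21.1]
```

carry_out:
  motion:
    - [-0.335,0.007,-0.594,24,63.7,21,1]
    - [-0.335,0.007,-0.594,24,63.7,21,1]
    - [-0.335,0.007,-0.594,24,63.7,21,1]
    - [-0.335,0.007,-0.594,24,63.7,21,1]
    - [-0.335,0.007,-0.594,24,63.7,21,1]

```text
clock: 1.55
position: [467.2, 354.2, 261.0]
ee_rot: [0.771, 0.527, -0.043, 0.354]
contact_force: [0.3, -0.4, 0.2]
gripper_width: 85.5
grasp_force: 0.0
```

```bash
python3 g.py; python3 - <<'E'
from h import *
W=get_image("wrist");b,m,A=mouth(-1.59,PORT,YAW,1.5)
x=A.as_matrix()[:,0]
k=proj(W,np.array([m,b,PORT,m+A.apply([0,25,0]),m-A.apply([0,25,0])]));print(k.round(0).tolist())
im=W["color"].copy()
for p in k: cv2.drawMarker(im,tuple(int(v) for v in p),(255,0,255),0,10,1)
cv2.imwrite("pics/w1.png",im)
E
```

```text
1.55 [467.2 354.2 261. ] [ 1.15  0.45 -0.21  0.55 -1.44  1.39] [ 0.3 -0.4  0.2]
[-0.0025, 0.0013, -0.0049, 0.3, 2.6, 0.6]
[[281.0, 226.0], [281.0, 213.0], [280.0, 170.0], [241.0, 226.0], [322.0, 225.0]]
```

View pics/w1.png

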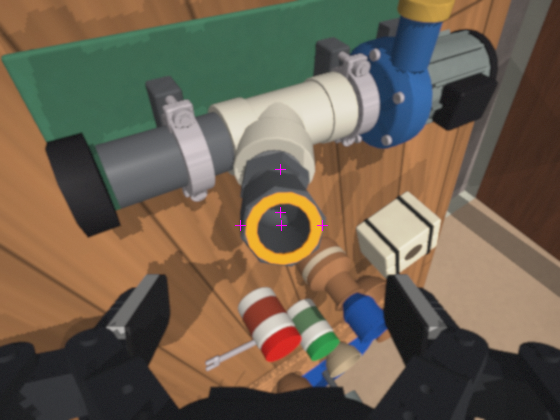

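carry_out:
  motion:
    - [0,0,0,0,3.5,30,1]
    - [0,0,0,0,3.5,60,1]
    - [0,0,0,0,3.5,90,1]
    - [0,0,0,0,3.5,108,1]
    - [0,0,0,0,3.5,110,1]

```text
clock: 2.22
position: [504.9, 287.7, 181.0]
ee_rot: [0.772, 0.526, -0.043, 0.353]
contact_force: [0.9, -0.6, -0.4]
gripper_width: 85.4
grasp_force: 0.0
```

carry_out:
  motion:
    - [0,0,0,0,0,0,-1]
    - [0,0,0,0,0,0,-1]
    - [0,0,0,0,0,0,-1]
    - [0,0,0,0,0,0,-1]
    - [0,0,0,0,0,0,-1]

```text
clock: 2.85
position: [503.4, 290.8, 182.0]
ee_rot: [0.772, 0.528, -0.041, 0.352]
contact_force: [-9.3, 5.1, 3.0]
gripper_width: 52.7
grasp_force: 59.8
```

```bash
python3 - <<'E'
from h import *
s=read_state();print(s)
r=R.from_quat(s["ee_rot"])
print("force tool",r.inv().apply(s["contact_force"]),r.inv().apply(s["wrist_torque"]))
b,m,A=mouth(-1.59,PORT,YAW,1.5);rel(b,A*FLIP,s)
E
```

```text
{'clock': 2.85, 'joints': array([ 1.04042016,  0.48553959, -0.40051637,  0.64662974, -1.20438992,
        1.32844091]), 'joint_vel': array([ 0.00030292, -0.00031772, -0.00082416, -0.00059903, -0.00218262,
       -0.00034223]), 'joint_efforts': array([ -4.73667696, -37.95558929,  13.76716018,   4.32670131,
        -1.24380648,   0.21678018]), 'position': array([503.39983981, 290.83007794, 181.95532609]), 'ee_rot': array([ 0.77202251,  0.52761121, -0.04117009,  0.35201232]), 'contact_force': array([-9.30871404,  5.10630849,  3.04603332]), 'wrist_torque': array([ 1.92756454,  2.62124771, -1.45862067]), 'grasp_force': 59.819741116371006, 'gripper_width': 52.69082128905228}
force tool [-1.4077654  -7.32786045 -8.14404815] [3.54183043 0.3844812  0.1470723 ]
[-0.0037, -0.0039, -0.0067, -0.7, -0.4, 3.1]
```

```bash
cat > screw.py <<'E'
import sys
from h import *
T=R.from_euler('z',YAW).apply([-.5,0,.8660254])
def rows(dqs,s):
    r=R.from_quat(s["ee_rot"]);p=s["position"]
    for d in dqs:
        Q=R.from_rotvec(-T*d); rel(PORT+Q.apply(p-PORT)-T*6*d/6.2832,Q*r,s)
s=read_state()
rows([float(x) for x in sys.argv[1:]],s)
E
python3 screw.py .16 .32 .48 .64 .8
```

```text
[0.0795, -0.0, 0.1389, -0.2, 3.0, 0.3]
[0.1589, -0.0, 0.2778, -0.7, 6.0, 0.8]
[0.2384, -0.0001, 0.4166, -1.7, 8.7, 1.5]
[0.3178, -0.0001, 0.5555, -3.1, 11.3, 2.5]
[0.3973, -0.0001, 0.6944, -4.8, 13.5, 3.6]
```

carry_out:
  motion:
    - [0.0795,0,0.139,-0.2,3,0.3,-1]
    - [0.159,0,0.278,-0.7,6,0.8,-1]
    - [0.2385,0,0.4165,-1.7,8.7,1.5,-1]
    - [0.318,0,0.5555,-3.1,11.3,2.5,-1]
    - [0.3975,0,0.6945,-4.8,13.5,3.6,-1]

```text
clock: 3.48
position: [512.2, 280.1, 187.5]
ee_rot: [0.957, 0.215, -0.025, 0.19]
contact_force: [-8.1, -1.5, 0.4]
gripper_width: 52.0
grasp_force: 60.4
```

```bash
cat > chk.py <<'E'
from h import *
s=read_state();r=R.from_quat(s["ee_rot"])
print(s["joints"].round(2),s["joint_vel"].round(2),"F",r.inv().apply(s["contact_force"]).round(1),"M",r.inv().apply(s["wrist_torque"]).round(2),s["gripper_width"],s["grasp_force"])
def q_of(r):
    A=R.from_euler('z',YAW).inv()*r*FLIP
    v=A.as_rotvec();return v@[.5,0,-.866],v
q,v=q_of(r);print("q tool",q,v)
b,m,A=mouth(q,PORT,YAW,-q);print("dev from bell (bell axes)",A.inv().apply(s["position"]-b))
E
python3 chk.py; python3 screw.py .1 .25 .4 .5 .6
```

```text
[ 0.9   0.46 -0.18  0.28 -1.23  0.98] [-0.25 -0.1   0.2  -0.53  0.09 -0.62] F [-7.9 -2.  -0.1] M [ 1.33 -2.06 -0.52] 51.986787641938484 60.403131467755884
q tool -0.7812101083256974 [-0.39376734  0.00309074  0.67474185]
dev from bell (bell axes) [-1.54405501 -1.19108408  1.76435318]
[0.0504, -0.0002, 0.0864, -0.1, 1.6, 0.2]
[0.1259, -0.0005, 0.216, -0.6, 4.0, 0.6]
[0.2014, -0.0009, 0.3456, -1.3, 6.3, 1.2]
[0.2518, -0.0011, 0.432, -2.0, 7.7, 1.7]
[0.3021, -0.0013, 0.5184, -2.7, 9.0, 2.3]
```

carry_out:
  motion:
    - [0.05,0,0.0865,-0.1,1.6,0.2,-1]
    - [0.126,-0.0005,0.216,-0.6,4,0.6,-1]
    - [0.2015,-0.001,0.3455,-1.3,6.3,1.2,-1]
    - [0.252,-0.001,0.432,-2,7.7,1.7,-1]
    - [0.302,-0.001,0.518,-2.7,9,2.3,-1]

```text
clock: 4.1
position: [515.6, 270.9, 190.9]
ee_rot: [0.998, -0.04, -0.005, 0.046]
contact_force: [-3.6, -1.9, 5.4]
gripper_width: 49.7
grasp_force: 60.1
```

```bash
python3 chk.py; python3 screw.py .05 .1 .15 .18 ; python3 - <<'E'
from h import *
W=get_image("wrist");D=get_image("side")["color"][200:380,180:360]
cv2.imwrite("pics/w2.png",np.hstack([cv2.resize(W["color"],(400,400)),cv2.resize(D,(400,400),interpolation=cv2.INTER_CUBIC)]))
E
```

```text
[ 0.79  0.38 -0.16  0.06 -1.1   0.67] [-0.14 -0.12 -0.06 -0.27  0.24 -0.42] F [-3.5  2.7 -5.2] M [-0.95 -1.04 -0.49] 49.657094768164484 60.05878738118554
q tool -0.1844361961976464 [-0.09166984 -0.00105443  0.16004766]
dev from bell (bell axes) [ 0.42000064 -1.01317087  3.82555642]
[0.025, 0.0, 0.0433, -0.0, 1.0, 0.1]
[0.0499, 0.0001, 0.0867, -0.1, 1.9, 0.2]
[0.0749, 0.0001, 0.13, -0.2, 2.8, 0.3]
[0.0898, 0.0001, 0.156, -0.3, 3.4, 0.4]
```

View pics/w2.png

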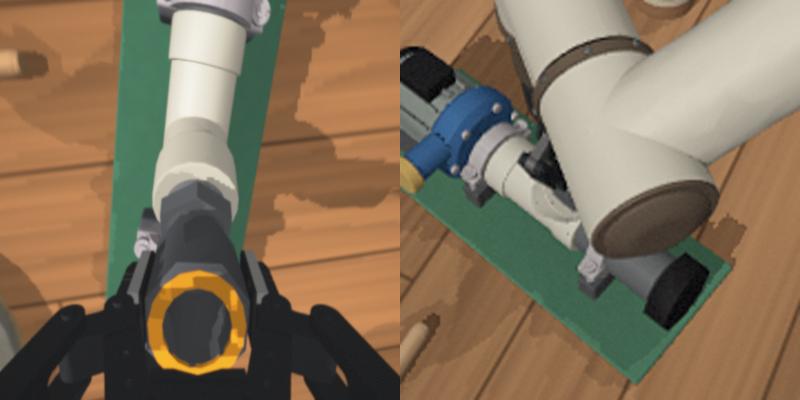

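carry_out:
  motion:
    - [0.025,0,0.043,0,1,0.1,-1]
    - [0.05,0,0.087,-0.1,1.9,0.2,-1]
    - [0.075,0,0.13,-0.2,2.8,0.3,-1]
    - [0.08,0,0.139,-0.3,3,0.3,-1]
    - [0.08,0,0.139,-0.3,3,0.3,-1]

```text
clock: 4.82
position: [515.0, 267.3, 190.8]
ee_rot: [0.994, -0.108, -0.0, 0.008]
contact_force: [-5.5, -2.1, 9.4]
gripper_width: 49.7
grasp_force: 61.2
```

```bash
python3 chk.py; python3 - <<'E'
from h import *
W=get_image("wrist")
c=blobs(mask(W,(12,140,120),(30,255,255),(180,270,380,420)),4,20);e=cv2.fitEllipse(np.vstack([x[:,0] for x in c]));print(e)
for q in(-.15,-.1,-.05,0,.05):
  b,m,A=mouth(q,PORT,YAW,-q);print(q,proj(W,m).round(1),proj(W,m+A.apply([[26,0,0],[-26,0,0],[0,26,0]])).round(0).tolist())
E
```

```text
[ 0.76  0.36 -0.18  0.01 -1.04  0.59] [-0.    0.    0.    0.   -0.01 -0.  ] F [-4.9  3.3 -9.4] M [-1.4  -1.42 -0.43] 49.73427659648296 61.246971031469
q tool -0.029100345968806347 [-0.01500468 -0.00101029  0.02493996]
dev from bell (bell axes) [ 0.40694401 -1.66664944  3.7222295 ]
((276.3924865722656, 342.46929931640625), (111.6875228881836, 151.7183837890625), 90.02462768554688)
-0.15 [[261.4 332.8]] [[252.0, 262.0], [270.0, 395.0], [186.0, 337.0]]
-0.1 [[265.8 332.5]] [[260.0, 262.0], [271.0, 395.0], [189.0, 335.0]]
-0.05 [[270.3 332.2]] [[268.0, 261.0], [272.0, 395.0], [193.0, 333.0]]
0 [[274.7 332.1]] [[277.0, 261.0], [273.0, 395.0], [197.0, 331.0]]
0.05 [[279.1 332.1]] [[285.0, 261.0], [274.0, 395.0], [201.0, 329.0]]
```

carry_out:
  motion:
    - [0,0,0,0,0,0,1]
    - [0,0,0,0,0,0,1]
    - [0,0,0,0,0,-10,1]
    - [0,0,0,0,0,-60,1]
    - [0,0,0,0,0,-110,1]

```text
clock: 5.5
position: [516.1, 269.0, 300.4]
ee_rot: [0.994, -0.11, -0.0, 0.006]
contact_force: [0.3, 0.8, -0.3]
gripper_width: 85.8
grasp_force: 0.0
```

```bash
python3 chk.py; python3 - <<'E'
from h import *
W=get_image("wrist");im=W["color"].copy()
b,m,A=mouth(0,PORT,YAW,0)
for p in proj(W,np.array([m,m+A.apply([25,0,0]),m-A.apply([25,0,0]),m+A.apply([0,25,0]),m-A.apply([0,25,0])])):cv2.drawMarker(im,tuple(int(v) for v in p),(255,0,255),0,10,1)
c=blobs(mask(W,(12,140,120),(30,255,255),(180,150,380,420)),4,20);e=cv2.fitEllipse(np.vstack([x[:,0] for x in c]));print(e,proj(W,m), plane(W,e[0],m[2]),m)
cv2.imwrite("pics/w3.png",im)
E
```

```text
[ 0.76  0.28 -0.01  0.01 -1.29  0.59] [ 0.01 -0.24  0.69 -0.   -0.91  0.  ] F [ 0.1 -0.8  0.3] M [ 0.13  0.05 -0.07] 85.8192898847327 0.0
q tool -0.02424254382418653 [-0.012334   -0.0013041   0.02087245]
dev from bell (bell axes) [  1.12623287  -1.04277179 113.40638564]
((268.04742431640625, 306.5028076171875), (181.09909057617188, 216.4492950439453), 123.08856964111328) [[276.28299468 226.00542221]] [[460.62905457 286.2921835  213.        ]] [514.84946773 268.4851276  213.        ]
```

View pics/w3.png

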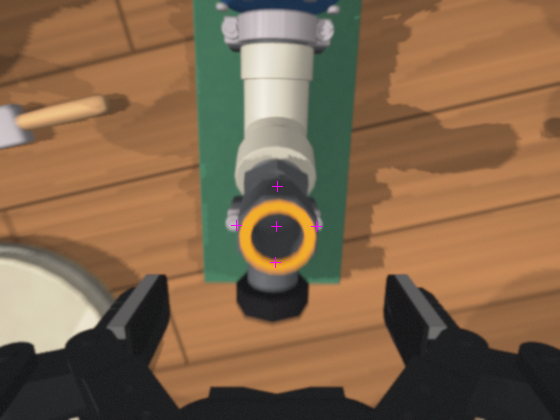

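```bash
python3 - <<'E'
from h import *
for i in range(6): W=get_image("wrist")
b,m,A=mouth(0,PORT,YAW,0)
M=mask(W,(12,140,120),(30,255,255),(200,170,350,290))
c=blobs(M,1,20);e=cv2.fitEllipse(c[0][:,0]);print(e,proj(W,m), plane(W,e[0],m[2]),m,read_state()["position"])
# funnel target
F=np.array([596.3,-127.5,158])
b=np.arctan2(F[1],F[0]);print("az",b)
rel(np.array([596,-127.5,300]),R.from_quat(read_state()["ee_rot"]))
E
```

```text
((276.4766845703125, 233.89498901367188), (70.48359680175781, 74.85050964355469), 86.90909576416016) [[275.70251087 226.35868526]] [[509.92106167 269.10473897 213.        ]] [514.84946773 268.4851276  213.        ] [515.50423264 268.65641873 297.51608882]
az -0.21064663367510464
[0.0, 0.0, 0.0, 165.1, 369.0, 2.5]
```

carry_out:
  motion:
    - [0,0,0,25,55,0,1]
    - [0,0,0,50,110,0,1]
    - [0,0,0,75,165,0,1]
    - [0,0,0,100,220,0,1]
    - [0,0,0,125,275,0,1]

```text
clock: 6.48
position: [577.7, -28.6, 301.0]
ee_rot: [0.994, -0.11, -0.001, 0.006]
contact_force: [0.5, 0.3, -0.8]
gripper_width: 85.4
grasp_force: 0.0
```

carry_out:
  motion:
    - [0,0,0,20,48,0,1]
    - [0,0,0,40,94,0,1]
    - [0,0,0,40,94,0,1]
    - [0,0,0,40,94,0,1]

```text
clock: 6.98
position: [596.1, -127.2, 302.0]
ee_rot: [0.994, -0.11, -0.001, 0.006]
contact_force: [0.1, 0.3, 0.2]
gripper_width: 85.9
grasp_force: 0.0
```

```bash
python3 - <<'E'
from h import *
W=get_image("wrist");W=get_image("wrist");S=get_image("scene");D=get_image("side")
print(read_state()["position"],read_state()["ee_rot"].round(3))
k=proj(W,np.array([[596,-127.5,183],[596,-127.5,115]]));print(k)
c=blobs(mask(W,(105,100,20),(128,255,255),(120,60,440,330)),1)[0];print("fun",cv2.boundingRect(c),cv2.fitEllipse(c))
cv2.imwrite("pics/w4.png",np.hstack([cv2.resize(W["color"],(400,300)),np.vstack([cv2.resize(S["color"][170:260,320:420],(300,270),interpolation=2),cv2.resize(D["color"][240:330,200:300],(300,270),interpolation=2)])[:300*0+540] [:300]]) if 0 else W["color"])
cv2.imwrite("pics/m1.png",np.hstack([cv2.resize(S["color"][170:260,320:420],(400,360),interpolation=2),cv2.resize(D["color"][240:330,200:300],(400,360),interpolation=2)]))
a=cv2.imread("pics/w4.png");b=cv2.imread("pics/m1.png")
o=np.zeros((600,800,3),np.uint8);o[:360]=b;o[360:,:320]=cv2.resize(a,(320,240));cv2.imwrite("pics/mix.png",o)
E
```

```text
[ 596.36743341 -125.94297941  303.31218629] [ 0.994 -0.109 -0.     0.006]
[[276.13723214 209.10289468]
 [275.30319209 186.89395696]]
fun (235, 155, 86, 94) ((277.033935546875, 202.92092895507812), (84.32579803466797, 92.47474670410156), 178.48348999023438)
```

View pics/mix.png

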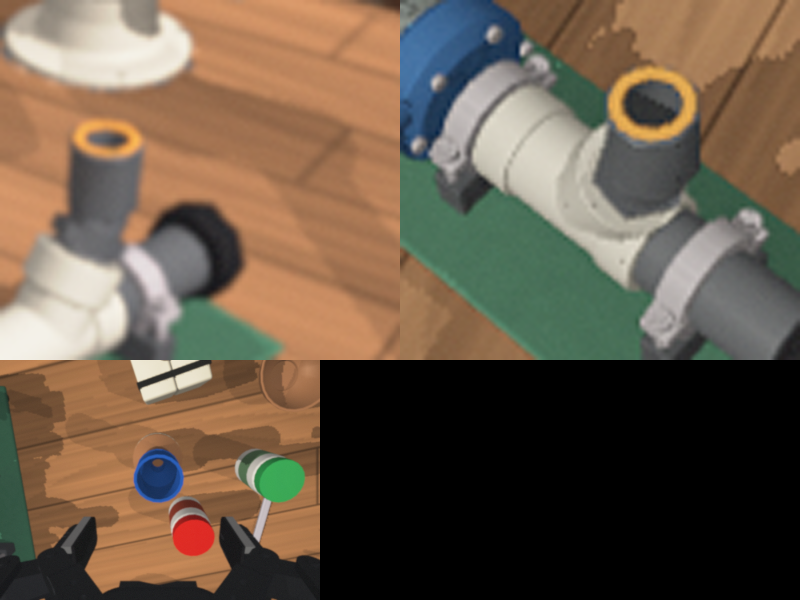

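```bash
python3 - <<'E'
from h import *
W=get_image("wrist");S=get_image("scene");D=get_image("side")
X,e=tri(S,(346.75,204.5),D,(263,265.8));print("mouth",X,e,plane(D,(263,265.8),213),plane(S,(346.75,204.5),213))
P=plane(W,(277.5,206),183)[0];print("rim",P, np.linalg.norm(plane(W,(235,206),183)-plane(W,(321,206),183)))
r=R.from_quat(read_state()["ee_rot"]);rt=R.from_euler('z',YAW)*FLIP
rel(np.array([P[0],P[1],155]),rt)
E
```

```text
mouth [510.35761499 269.33333775 210.93834821] [np.float64(0.28943360798357387), np.float64(0.2894336079835384)] [[509.74341931 270.1940922  213.        ]] [[513.78169516 271.22788387 213.        ]]
rim [ 598.1770854  -128.30089046  183.        ] 60.660949411621914
[0.0116, -0.0014, 0.0221, 2.0, -0.1, 148.5]
```

carry_out:
  motion:
    - [0.012,-0.001,0,2,0,40,1]
    - [0.012,-0.001,0,2,0,80,1]
    - [0.012,-0.001,0,2,0,115,1]
    - [0.012,-0.001,0,2,0,140,1]
    - [0.012,-0.001,0,2,0,148,1]

```text
clock: 7.95
position: [597.3, -128.9, 153.8]
ee_rot: [0.994, -0.11, -0.001, 0.0]
contact_force: [-0.1, -0.0, 0.5]
gripper_width: 85.5
grasp_force: 0.0
```

carry_out:
  motion:
    - [0,0,0,0,0,0,1]
    - [0,0,0,0,0,0,-1]
    - [0,0,0,0,0,0,-1]
    - [0,0,0,0,0,0,-1]
    - [0,0,0,0,0,0,-1]

```text
clock: 8.57
position: [599.0, -129.3, 156.8]
ee_rot: [0.994, -0.11, 0.001, -0.0]
contact_force: [0.1, 0.5, 5.3]
gripper_width: 59.3
grasp_force: 64.0
```

```bash
python3 chk.py
```

```text
[ 0.05  0.44 -0.15  0.   -0.99  1.3 ] [ 0.  0. -0.  0.  0.  0.] F [-0.  -0.5 -5.3] M [ 0.11 -0.17 -0.07] 59.29316544870818 64.00346416980028
q tool -0.01811589458128129 [ 0.00048763 -0.00274279  0.02120059]
dev from bell (bell axes) [ 170.84179153 -369.01058538  -33.5699864 ]
```

carry_out:
  motion:
    - [0,0,0,0,0,-15,-1]
    - [0,0,0,0,0,-50,-1]
    - [0,0,0,0,0,-95,-1]
    - [0,0,0,0,0,-140,-1]
    - [0,0,0,0,0,-180,-1]

```text
clock: 9.2
position: [597.7, -129.2, 337.3]
ee_rot: [0.994, -0.11, 0.0, -0.0]
contact_force: [1.1, 0.4, -1.2]
gripper_width: 59.4
grasp_force: 64.6
```

```bash
python3 chk.py; python3 - <<'E'
from h import *
S=get_image("scene");D=get_image("side")
S=get_image("scene");D=get_image("side");W=get_image("wrist");s=read_state();print(s["position"])
for d in(S,D):
    p=proj(d,s["position"])[0].astype(int);print(p)
    c=blobs(mask(d,(105,120,30),(125,255,255),(p[0]-40,p[1]-40,p[0]+40,p[1]+50)),1)[0];print(cv2.boundingRect(c),cv2.minAreaRect(c))
    y0=max(p[1]-50,0);z=d["color"][y0:y0+120,p[0]-60:p[0]+60];print(y0,p[0]-60)
    cv2.imwrite("pics/f_%d.png"%(d is D),cv2.resize(z,(400,400),interpolation=2))
cv2.imwrite("pics/f.png",np.hstack([cv2.imread("pics/f_0.png"),cv2.imread("pics/f_1.png")]))
rel(np.array([510.3,269.2,s["position"][2]]),R.from_quat(s["ee_rot"]))
E
```

```text
[ 0.05  0.32  0.13 -0.   -1.39  1.3 ] [-0.   -0.12  0.59 -0.01 -0.72  0.  ] F [ 1.  -0.6  1.2] M [ 0.03  0.07 -0.02] 59.38654139397536 64.58687011152506
q tool -0.017512286709175016 [ 0.00072744 -0.00021342  0.02064204]
dev from bell (bell axes) [ 169.74551913 -370.70034669  147.08593324]
[ 597.4028023  -129.04976937  334.38019643]
[219 141]
(209, 128, 20, 38) ((219.6407470703125, 145.8619384765625), (38.10863494873047, 16.206525802612305), 68.74949645996094)
91 159
[303 108]
(293, 92, 24, 45) ((304.7705993652344, 113.98235321044922), (19.35434341430664, 43.51089096069336), 22.833650588989258)
58 243
[0.0, 0.0, 0.0, -172.1, -369.6, 0.7]
```

View pics/f.png

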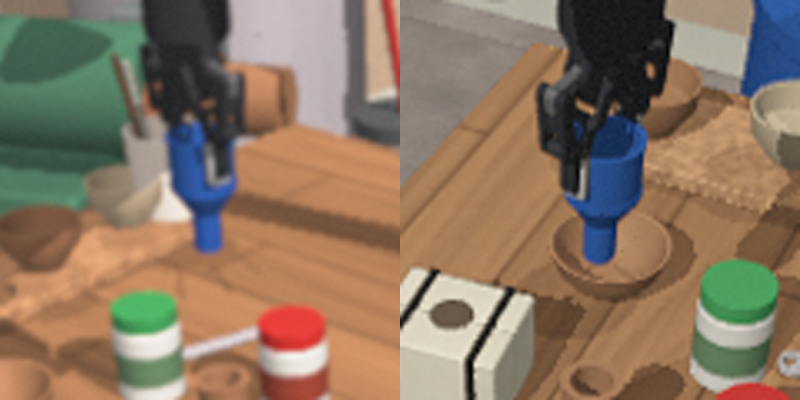

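carry_out:
  motion:
    - [0,0,0,-25,-54,-5,-1]
    - [0,0,0,-50,-108,-5,-1]
    - [0,0,0,-75,-162,-5,-1]
    - [0,0,0,-100,-216,-5,-1]
    - [0,0,0,-125,-270,-5,-1]

```text
clock: 10.07
position: [533.7, 162.9, 338.6]
ee_rot: [0.994, -0.11, -0.002, 0.001]
contact_force: [0.5, 0.3, -1.0]
gripper_width: 59.4
grasp_force: 64.7
```

carry_out:
  motion:
    - [0,0,0,-20,-45,0,-1]
    - [0,0,0,-40,-86,0,-1]
    - [0,0,0,-47,-99,0,-1]
    - [0,0,0,-47,-99,0,-1]
    - [0,0,0,-47,-99,0,-1]

```text
clock: 10.7
position: [511.0, 267.2, 340.0]
ee_rot: [0.994, -0.11, -0.0, 0.0]
contact_force: [-0.4, -0.5, -0.5]
gripper_width: 59.0
grasp_force: 64.8
```

```bash
python3 chk.py; python3 - <<'E'
from h import *
S=get_image("scene");D=get_image("side");s=read_state();print(s["position"],s["clock"])
z=[]
for d in(S,D):
    p=proj(d,[510,269,235])[0].astype(int);x,y=p[0]-30,p[1]-40;print(x,y)
    z.append(cv2.resize(d["color"][y:y+80,x:x+60],(390,520),interpolation=2))
cv2.imwrite("pics/a.png",np.hstack(z))
E
```

```text
[ 0.76  0.25  0.05 -0.   -1.37  0.59] [-0.01 -0.01  0.01 -0.    0.   -0.  ] F [-0.3  0.5  0.5] M [-0.09  0.01 -0.01] 59.00831087926488 64.77471129968762
q tool -0.017414735649562627 [-0.00089498  0.00061818  0.01959266]
dev from bell (bell axes) [ -3.49982417  -3.75649797 152.93358396]
[511.16573785 267.04229055 340.43379298] 10.8
317 156
232 219
```

View pics/a.png

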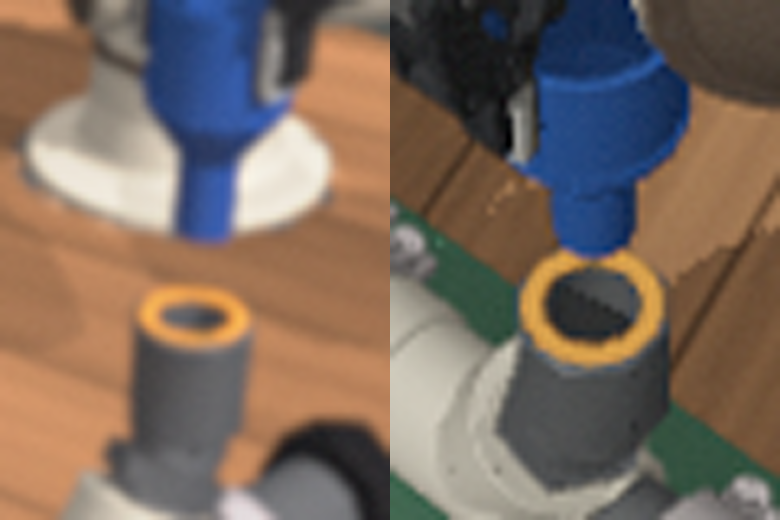

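```bash
python3 - <<'E'
from h import *
S=get_image("scene");D=get_image("side");s=read_state()
m,e=tri(S,(346.85,204.8),D,(263.1,266.1));t,e2=tri(S,(348.5,190.6),D,(263.4,253.0))
print("lip",m,e,"stem",t,e2,"TCP",s["position"])
r=R.from_quat(s["ee_rot"]);print("stem-lip in tool",r.inv().apply(m-t))
E
```

```text
lip [510.09626149 269.50496226 209.98709368] [np.float64(0.4086325715140207), np.float64(0.4086325715140896)] stem [509.04411592 268.41554132 255.55602733] [np.float64(1.6150850788699849), np.float64(1.6150850788700877)] TCP [511.16530188 267.30606841 340.57558975]
stem-lip in tool [ 0.78162857 -1.27609977 45.56953135]
```

carry_out:
  motion:
    - [0,0,0,0.6,-1.2,15,-1]
    - [0,0,0,0.6,-1.2,30,-1]
    - [0,0,0,0.6,-1.2,42,-1]
    - [0,0,0,0.6,-1.2,54,-1]
    - [0,0,0,0.6,-1.2,62,-1]

```text
clock: 11.52
position: [511.6, 269.3, 277.4]
ee_rot: [0.994, -0.11, -0.0, 0.0]
contact_force: [-0.2, -0.2, -1.0]
gripper_width: 58.8
grasp_force: 64.8
```

```bash
python3 chk.py
```

```text
[ 0.76  0.28 -0.06 -0.   -1.23  0.59] [-0.    0.03 -0.1   0.    0.14 -0.  ] F [-0.2  0.2  1. ] M [-0.04 -0.   -0.02] 58.79252919793328 64.76816967129707
q tool -0.01827315033136787 [-0.0004592   0.00048899  0.02083551]
dev from bell (bell axes) [-3.39265099 -1.02207975 90.3725675 ]
```

carry_out:
  motion:
    - [0,0,0,0,0,5,-1]
    - [0,0,0,0,0,10,-1]
    - [0,0,0,0,0,14,-1]
    - [0,0,0,0,0,17,-1]
    - [0,0,0,0,0,19,-1]

```text
clock: 12.15
position: [511.8, 269.4, 259.4]
ee_rot: [0.994, -0.11, 0.0, -0.0]
contact_force: [0.6, -0.0, 0.2]
gripper_width: 59.2
grasp_force: 64.8
```

```bash
python3 chk.py
```

```text
[ 0.76  0.3  -0.09 -0.   -1.19  0.59] [-0.    0.01 -0.02  0.01  0.04  0.  ] F [ 0.6 -0.1 -0.2] M [-0.03  0.08 -0.03] 59.22617662541801 64.76315254345536
q tool -0.017756603911842927 [ 0.00043408 -0.00019518  0.02075479]
dev from bell (bell axes) [-3.21285945 -0.69947357 72.37416552]
```

Continue until contact.

carry_out:
  motion:
    - [0,0,0,0,0,1,-1]
    - [0,0,0,0,0,2,-1]
    - [0,0,0,0,0,3,-1]
    - [0,0,0,0,0,3,-1]

```text
clock: 12.65
position: [512.1, 269.4, 257.4]
ee_rot: [0.994, -0.11, 0.001, -0.0]
contact_force: [-0.3, -1.4, 4.8]
gripper_width: 59.5
grasp_force: 65.1
```

```bash
python3 chk.py
```

```text
[ 0.76  0.3  -0.09  0.   -1.18  0.59] [ 0.  0. -0.  0.  0. -0.] F [ 0.   1.5 -4.8] M [-0.46 -0.03 -0.01] 59.49572688381643 65.0925817899406
q tool -0.017668007779804946 [ 0.00089651 -0.00129003  0.02091947]
dev from bell (bell axes) [-2.92326346 -0.68116594 70.33612954]
```

Contact at the expected height. Release, then retreat up.

carry_out:
  motion:
    - [0,0,0,0,0,1,-1]
    - [0,0,0,0,0,0,1]
    - [0,0,0,0,0,0,1]
    - [0,0,0,0,0,0,1]
    - [0,0,0,0,0,0,1]

```text
clock: 13.28
position: [511.6, 269.5, 256.1]
ee_rot: [0.994, -0.11, -0.0, -0.0]
contact_force: [0.3, 0.1, 0.1]
gripper_width: 85.5
grasp_force: 0.0
```

carry_out:
  motion:
    - [0,0,0,0,0,-10,1]
    - [0,0,0,0,0,-40,1]
    - [0,0,0,0,0,-80,1]
    - [0,0,0,0,0,-110,1]
    - [0,0,0,0,0,-110,1]

```text
clock: 13.9
position: [512.6, 269.9, 370.4]
ee_rot: [0.994, -0.11, 0.003, -0.003]
contact_force: [0.4, 0.1, -0.7]
gripper_width: 85.4
grasp_force: 0.0
```

```bash
python3 - <<'E'
from h import *
W=get_image("wrist");W=get_image("wrist");S=get_image("scene");D=get_image("side")
print(read_state()["position"],read_state()["contact_force"])
c=blobs(mask(W,(105,100,20),(128,255,255),(200,120,360,330)),1)[0];print(cv2.boundingRect(c),proj(W,[510.2,269.3,283]))
z=[]
for d in(S,D):
    p=proj(d,[510,269,235])[0].astype(int);x,y=p[0]-35,p[1]-40
    z.append(cv2.resize(d["color"][y:y+80,x:x+70],(266,304),interpolation=2))
    c=blobs(mask(d,(105,120,30),(125,255,255),(p[0]-30,p[1]-40,p[0]+30,p[1]+40)),1)[0];print(cv2.boundingRect(c),proj(d,[[510,269,283],[510,269,223]]).round(1).tolist())
z.append(cv2.resize(W["color"],(266,304)))
cv2.imwrite("pics/end.png",np.hstack(z))
E
```

```text
[511.31927881 269.16446359 365.38043879] [-0.18403128  0.28879814 -0.60787471]
(231, 167, 100, 110) [[278.35592467 228.05681566]]
(338, 179, 21, 27) [[349.0, 181.5], [347.0, 200.6]]
(247, 235, 31, 37) [[262.3, 245.9], [263.0, 262.7]]
```

View pics/end.png

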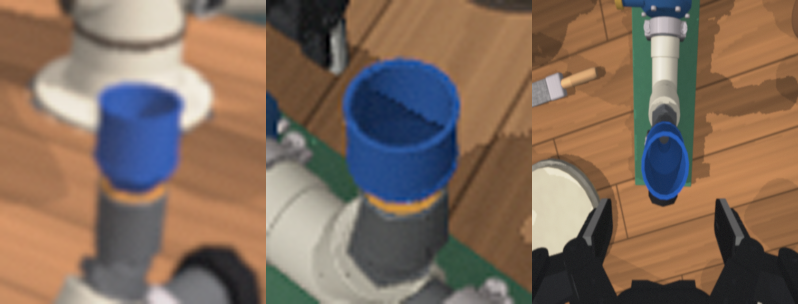

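```bash
python3 -c "
from bench import *
print(job_done())"
```

```text
the job is handed in; nothing more can be done
None
```

The job is handed in at about 14 s of the 70 s. The elbow is screwed in to upright (about -0.03 rad by the tool), and the funnel stands home and upright in its mouth, let go. The jug and bystanders weren't re-measured at the end, and the hand-in returned no verdict.

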